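# Empty the filled scoop bins into the scale pan

## Robot

A 6-joint arm with a two-finger parallel gripper is mounted at the origin on the work surface. World frame = base frame: x ahead of the robot, y to its left, z up, the work surface at z = 0. Lengths are in mm, angles in rad, forces in N, time in s.
With the tool pointing down it reaches from about 350 to 975 mm from the base axis. Payload 7.1 kg.
Tool frame: the origin (TCP) lies on the front face of the gripper's body, between the roots of the fingers; the fingertips stand 80 mm ahead of it and the grasp point (between the pads) lies 61 mm ahead of it; z points along the fingers, y is the line along which they close (so a half turn about z gives the same grasp; the last joint's range is limited). The gripper opens to 88 mm and grips with 3 to 60 N. Pads are 20 mm wide; open, the fingers measure 115 mm over their backs; the gripper's body (75 mm by 178 mm) begins 61 mm behind the grasp point.
Start: joints at [-1.202, 0.423, 1.63, -0, 1.089, -0.019], TCP at [236.361, -578.566, 302.675] pointing down, gripper open.
Joint ranges: [-3, 3], [-0.9, 2.11], [0.09, 2.58], [-1.31, 4.45], [0.11, 2.69], [-2.54, 2.54]. Speed limits (rad/s): [2.39, 2.39, 3.01, 3.14, 3.14, 3.14].

## Interface

Orientations are given as a rotation vector (axis times angle).
In Python, from workcell import readout, vision, close_job gives the robot as it stands.
- The arm moves only by the tool servo_tool, never from a script. Its argument "plan" is a list that holds one entry, the list of rows, each a list of 7 numbers: the gripper command: -1 is fully open, 1 is shut, values between are in proportion, then the shift along the world's x, y, z in units of 40 mm (1.0 is 40 mm), then the turn, a rotation vector about the world's x, y, z in units of 5 degrees (1.0 is 5 degrees). A call has 1 to 5 rows; each row shifts and turns the commanded pose from where the row before left it; what a row does not reach is not made up. A row lasts 1/12 s, in which the tool goes at most 41.7 mm and 7.16 degrees, less where a joint would pass 70% of its speed; a pose out of reach is approached as far as the arm can. A call is refused whole if a number of a shift passes 1 or a number of a turn 1, either way. A call with a gripper value outside its range is refused whole. The fingers move at their own pace and stop on an object; the grip force is fixed at half the most. Time passes only in rows, so rows that do not move let the fingers close. It gives the time, the measured TCP pose, the force, the opening and the grip force at its end, in the units of the state.
- readout.get_obs(): the state, without advancing time (a new reading comes with each control period).
- vision.get_image(name): name is "scene" or "top" or "wrist"; returns the picture (480x640x3 uint8, red, green, blue); there is no depth.
- vision.camera_params(name): a dict with "fx", "fy", "cx", "cy" (pixels), "rvec" (rotation vector, rad) and "tvec" (3), from world to camera coordinates, as OpenCV has them; the wrist camera has in their place "hand_eye" (4x4, takes a point from camera to tool coordinates, whose origin is the TCP and whose axes are the flange's). Camera axes: x right, y down, z forward; pixel columns grow to the right and rows downward; lengths in mm; the calibration is good to about 2 mm. A picture is of the moment at which its call begins: read the wrist's pose just before it. camera_params takes no time and is no camera call.
- close_job(): hands the job in; it is judged then, once.
The state is a dict: "t": time; "qpos": joint angles; "qvel": joint speeds; "joint_torque": joint torques, N m; "ee_pos": TCP position; "orientation": TCP orientation; "ft_force": force on the tool from outside, world axes, zero at the start; "moment": the same for the moment, N m; "width": finger opening in mm; "grasp_force": force on a finger pad.
Only numpy, scipy, OpenCV 4.12 (cv2) and the standard library are available. Lean on these libraries where they do the work, as an engineer would, in place of code of your own. Each camera call takes 0.05 s, during which the arm holds its last target. There are 200 camera calls.

## Task

Lift the three scoop bins on the sweet-shop counter in turn to feel by weight which of them hold sweets, and tip all the sweets from the filled ones into the pan of the scale, but do not tip out the empty one, whose little drying capsule must not get in with the sweets. Tip bins only over the pan, and leave all three standing upright on the counter, with the jar, the spoon and the coin tray left where they are.

Things in the scene. Friction and masses are not known exactly. Their poses are not given: they have to be found in the camera images.
- bin_1_mid (a point): one of 3 alike opaque scoop bins, x 108, y 64 (grip its flat sides across y, 20 to 35 mm below the top), z 96 mm. Point: mid-width, 48 mm above the base, 60 mm behind the mouth end, 48 mm ahead of the closed back. x points from mouth to back, z up; the mouth looks along -x (towards the robot, yaw within 0.2 rad) and is the only opening, lip 42 mm above the base, closed by a flap hung on the black bar at the roof edge
- bin_2_mid (a point): a bin like bin_1, same point and axes. In all bins a 49 degree ramp inside leads from the floor up to the lip: lower the mouth end by 70 degrees (about the bin's y) and the contents roll out over the lip, past the 50 mm flap, which hangs open by itself, and fall almost straight down, drifting up to 60 mm the way the mouth looks. The bare bin weighs 169 to 191 g
- bin_3_mid (a point): a bin like bin_1, same point and axes. Two of the three bins, at random, hold sweets (three hard balls, 38 mm, 46 g each): 307 to 329 g in all, bin included. The other holds no sweets, just a 20 g drying capsule (22 mm ball): 189 to 211 g in all. Nothing outside shows which is which
- pan_floor (a point): centre of the inner floor of the scale's steel pan: a square open tray, 180 by 180 mm outside, walls 4 mm thick, rim 41 mm above this point, on a grey spring scale (150 mm square) that is fixed to the counter. Unloaded, this point is 89 mm above the counter and the rim 130 mm. Axes along the pan's sides, z up
- scale_pan (a joint): how far the pan has sunk under its load (m): 0 empty, growing downwards, 1 mm for each 10 g (springy; stop at 34 mm)
- jar_mid (a point): bystander: closed glass jar with a steel lid, 84 mm across, 130 mm tall; point half-way up its axis
- scoop_grip (a point): bystander: steel serving spoon lying on the counter; point on its handle
- till_tray_mid (a point): bystander: dark wooden coin tray, 90 by 150 by 35 mm; point at its middle, 18 mm up

How it is judged (in metres and radians):
On the way:
1. the sweets of a first bin lie in the pan (it reads 128 to 148 g) (value of joint scale_pan between 0.0128 and 0.0148 m), for 0.2 s.
At the end, for the whole second after the job is handed in: The pan carries all six sweets and nothing else (it has sunk 26.2 to 28.6 mm, that is 262 to 286 g, and is at rest), and all three bins stand upright on the counter (within 0.1 rad, centre 42 to 55 mm above it) (value of joint scale_pan between 0.0262 and 0.0286 m and not (velocity of joint scale_pan above 0.01 m/s or velocity of joint scale_pan below -0.01 m/s) and angle between each of bin_1_mid, bin_2_mid, bin_3_mid's own z axis and vertical below 0.1 rad and height (world z) of bin_1_mid between 0.042 and 0.055 m and height (world z) of bin_2_mid between 0.042 and 0.055 m and height (world z) of bin_3_mid between 0.042 and 0.055 m); the robot touches nothing.
It fails at once if a bin is tipped (more than 45 degrees) away from the scale pan (its centre more than 200 mm from the pan's, seen from above) ((angle between bin_1_mid's own z axis and vertical above 0.785 rad and horizontal distance between bin_1_mid and pan_floor above 0.2 m) or (angle between bin_2_mid's own z axis and vertical above 0.785 rad and horizontal distance between bin_2_mid and pan_floor above 0.2 m) or (angle between bin_3_mid's own z axis and vertical above 0.785 rad and horizontal distance between bin_3_mid and pan_floor above 0.2 m)).
It fails at once if the glass jar, the spoon or the coin tray is pushed more than 30 mm (distance of any of jar_mid, scoop_grip, till_tray_mid from where it was at the start of the episode above 0.03 m).
It also fails if it takes over 72 s, if anything falls off the work surface, if the arm or the gripper's body presses on something with over 40 N, if the wrist force passes 120 N, or if a joint passes its speed limit or range.

## Working session

There is one attempt and no reset: what is moved stays moved. The work goes in short steps, Python scripts to look and compute and a tool call to move; the robot and the scene stay as the last step left them, time stands still between calls to the robot, and variables do not carry over. Pictures are saved under pics/ and viewed, at most 10 in all, crops included, and the job is handed in when it is done.

Besides the shell and the picture viewer there is one more tool, called after "Request:" by a JSON object that holds its "api" and its "payload", one argument or row to a line. servo_tool: Moves the arm, as the interface text tells. Its arguments: {"type":"object","properties":{"plan":{"type":"array"}},"required":["plan"]}

```bash
mkdir -p pics; ls; python3 - <<'E'
from workcell import readout, vision
import cv2,numpy as np
print(readout.get_obs())
ims=[]
for n in("scene","top"):
    im=vision.get_image(n)[:,:,::-1]; cv2.imwrite(f"pics/{n}0.png",im); p=vision.camera_params(n);print(n,p)
    R=cv2.Rodrigues(np.array(p['rvec'],float))[0];print((-R.T@np.array(p['tvec'],float).ravel()).round())
print(vision.camera_params("wrist"))
E
```

```text
pics
{'t': 0.0, 'qpos': array([-1.20194341e+00,  4.23830592e-01,  1.63068562e+00, -5.35423580e-05,
        1.08862017e+00, -1.90176198e-02]), 'qvel': array([-0.00060438, -0.00079662,  0.0009639 , -0.00084297,  0.00022437,
       -0.00060851]), 'joint_torque': array([-8.58648764e-04, -5.44626260e+01, -2.73669022e+01,  6.41865889e-02,
        2.27004674e-02, -1.13573321e-04]), 'ee_pos': array([ 236.23146161, -578.16185627,  301.90973489]), 'orientation': array([-3.08120741e+00, -6.05200533e-01,  4.95103974e-04]), 'ft_force': array([ 0.18048015,  0.24789825, -0.23609508]), 'moment': array([-0.02437682,  0.01583086,  0.03054965]), 'grasp_force': 0.0, 'width': 87.85523149814917}
scene {'fx': 503.9529963250116, 'fy': 503.9529963250116, 'cx': 324.83403042362426, 'cy': 233.1892791810374, 'rvec': array([ 2.38614898,  0.62621428, -0.21677837]), 'tvec': array([-506.325133  , -205.54458318, 1633.51260794])}
[1021. -797. 1135.]
top {'fx': 475.79445542273123, 'fy': 475.79445542273123, 'cx': 319.89228357699864, 'cy': 241.19190529115912, 'rvec': array([ 2.16149013, -2.12416194,  0.16783685]), 'tvec': array([ -70.72135565,  628.29106829, 1069.81477661])}
[ 458.  -58. 1154.]
{'fx': 347.15639604713505, 'fy': 347.15639604713505, 'cx': 314.5351177573896, 'cy': 242.0879944936346, 'hand_eye': array([[-1.11870326e-04, -9.53171696e-01, -3.02429672e-01,
         8.36889284e+01],
       [ 9.99999421e-01,  2.16921091e-04, -1.05357819e-03,
         1.26539383e+00],
       [ 1.06984428e-03, -3.02429614e-01,  9.53171120e-01,
        -8.22294658e+01],
       [ 0.00000000e+00,  0.00000000e+00,  0.00000000e+00,
         1.00000000e+00]])}
```

View pics/scene0.png

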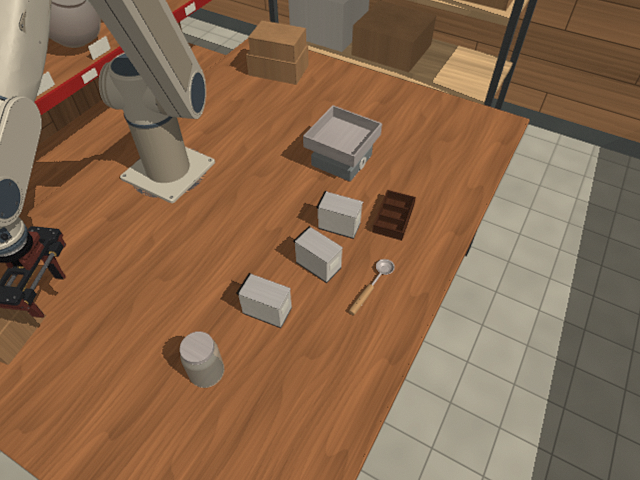

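View pics/top0.png

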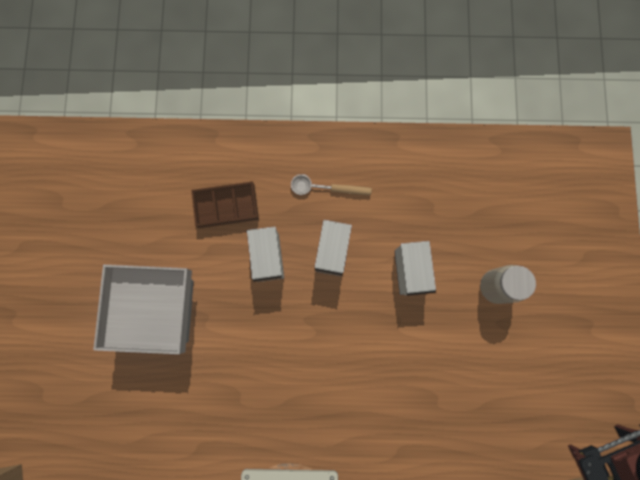

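The top view shows bins at about (265,253), (333,247) and (416,268), with mouths facing down the picture. The pan is at (145,310), the jar at (515,284), the coin tray at (225,205) and the spoon at (330,187). Next I'll measure the bin roofs and the pan rim from both views.

```bash
cat > h.py <<'E'
import cv2,numpy as np
from workcell import readout, vision
def cam(n):
    p=vision.camera_params(n)
    R=cv2.Rodrigues(np.array(p['rvec'],float))[0]; t=np.array(p['tvec'],float).reshape(3,1)
    K=np.array([[p['fx'],0,p['cx']],[0,p['fy'],p['cy']],[0,0,1.]]); return K,R,t
def plane(n,uv,z):
    K,R,t=cam(n); d=(R.T@np.linalg.inv(K)@np.c_[np.atleast_2d(uv).astype(float),np.ones(len(np.atleast_2d(uv)))].T)
    c=-R.T@t; return (c+d*((z-c[2])/d[2])).T
def proj(n,X):
    K,R,t=cam(n); q=K@(R@np.atleast_2d(X).astype(float).T+t); return (q[:2]/q[2]).T
def tri(a,b):
    P=[];
    for n in("top","scene"):
        K,R,t=cam(n);P.append(K@np.c_[R,t])
    X=cv2.triangulatePoints(P[0],P[1],np.array(a,float).reshape(2,1),np.array(b,float).reshape(2,1));return (X[:3]/X[3]).ravel()
def roof(n,lo,seed,r=60,hi=256):
    """bright, grey blob nearest seed"""
    im=cv2.imread(f"pics/{n}0.png"); hsv=cv2.cvtColor(im,cv2.COLOR_BGR2HSV)
    m=((hsv[...,1]<45)&(hsv[...,2]>lo)&(hsv[...,2]<hi)).astype(np.uint8)
    m=cv2.morphologyEx(m,cv2.MORPH_OPEN,np.ones((3,3)))
    _,L=cv2.connectedComponents(m); l=L[seed[1],seed[0]]
    return (L==l).astype(np.uint8) if l else None
E
python3 - <<'E'
from h import *
for n,ss in(("top",[(265,253),(333,247),(416,268),(145,310)]),("scene",[(340,203),(322,247),(268,290),(342,132)])):
    im=cv2.imread(f"pics/{n}0.png");hsv=cv2.cvtColor(im,cv2.COLOR_BGR2HSV)
    for s in ss:
        print(n,s,hsv[s[1],s[0]])
        for lo in(90,140,):
            m=roof(n,lo,s)
            if m is None: print(lo,None);continue
            c=max(cv2.findContours(m,0,2)[0],key=cv2.contourArea)
            print(lo,m.sum(),cv2.minAreaRect(c),cv2.approxPolyDP(c,4,True).reshape(-1,2).tolist())
t=cv2.imread("pics/top0.png")[200:360,90:450]; s=cv2.imread("pics/scene0.png")[95:335,215:395]
out=np.zeros((600,800,3),np.uint8)
out[:320,:720]=cv2.resize(t,None,fx=2,fy=2,interpolation=2)
cv2.imwrite("pics/c1.png",cv2.resize(s,None,fx=2.5,fy=2.5,interpolation=2))
E
```

```text
top (265, 253) [ 26  12 170]
90 1505 ((264.6097412109375, 252.48779296875), (49.473331451416016, 30.92083168029785), 83.6598129272461) [[274, 227], [247, 230], [252, 278], [282, 275]]
140 1383 ((263.63848876953125, 252.10769653320312), (48.001441955566406, 29.024126052856445), 82.87498474121094) [[274, 227], [248, 231], [253, 277], [280, 273]]
top (333, 247) [ 26  12 172]
90 1393 ((332.9245300292969, 246.23585510253906), (28.68758201599121, 49.020751953125), 10.619654655456543) [[324, 221], [315, 267], [342, 272], [350, 225]]
140 1359 ((333.0320739746094, 245.66226196289062), (28.68758201599121, 47.85358810424805), 10.619654655456543) [[324, 221], [315, 266], [342, 271], [350, 225]]
top (416, 268) [ 30  11 168]
90 1689 ((414.7846374511719, 267.2769470214844), (49.861961364746094, 34.7297248840332), 82.87498474121094) [[428, 242], [401, 244], [396, 250], [402, 293], [434, 290]]
140 1366 ((417.8461608886719, 266.2692565917969), (48.62161636352539, 28.403953552246094), 82.87498474121094) [[428, 242], [401, 244], [408, 291], [434, 288]]
top (145, 310) [ 20  14 160]
90 6821 ((141.08276367
[... 1228 characters left out ...]
2308349609375), 21.037513732910156) [[250, 275], [239, 292], [243, 312], [281, 325], [290, 309], [289, 288]]
140 1200 ((268.6922912597656, 294.9615173339844), (53.251224517822266, 34.11406326293945), 33.6900634765625) [[250, 275], [240, 294], [278, 308], [282, 323], [290, 307], [289, 288]]
scene (342, 132) [ 15  30 172]
90 2936 ((343.44073486328125, 136.24139404296875), (65.67241668701172, 61.068206787109375), 34.82448959350586) [[331, 107], [305, 134], [304, 146], [352, 164], [352, 178], [371, 154], [380, 125]]
140 1389 ((338.483154296875, 133.57302856445312), (48.731876373291016, 36.8807373046875), 31.429563522338867) [[330, 108], [317, 122], [312, 139], [350, 153], [368, 130], [333, 117]]
```

View pics/c1.png

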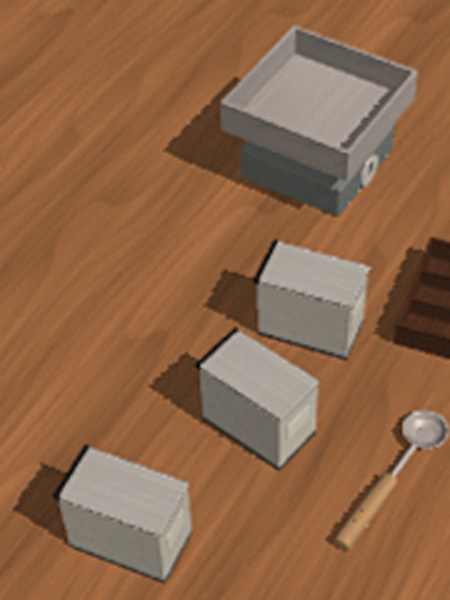

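The crop shows the three bin roofs cleanly, with the black bar at the mouth ends, and the pan rim corners. I'll triangulate the matching corners.

```bash
python3 - <<'E'
from h import *
o=lambda x,y:(x/2.5+215,y/2.5+95)
# order: back+y, back-y, front-y, front+y
T={'A':[(247.5,230),(275,227),(281,274),(252.5,278)],'B':[(324,221),(350.5,225),(342.5,272),(315,267)],'C':[(401,243.5),(429,241.5),(435,289),(407.5,292)],
'P':[(103.5,265),(190,269),(182,353.5),(95,349)]}
S={'A':[o(370,266),o(349+11,305),o(258,282),o(278,243)],'B':[o(318,382),o(280,419),o(201,367),o(238,332)],'C':[o(189,484),o(160,532),o(61,498),o(89,449)],
'P':[o(415,71),o(347,152),o(222,104),o(297,28)]}
for k in T:
    X=np.array([tri(a,b) for a,b in zip(T[k],S[k])]);print(k,X.round().tolist(),'mean',X.mean(0).round(1))
    z=130 if k=='P' else 96
    for n,Q in(("top",T[k]),("scene",S[k])):
        Y=plane(n,Q,z); d=Y[0]-Y[3]+Y[1]-Y[2]; e=Y[0]-Y[1]+Y[3]-Y[2]
        print(' ',n,Y.mean(0).round(1),'yaw',np.arctan2(d[1],d[0]).round(3),np.arctan2(-e[0],e[1]).round(3),'L',(np.hypot(*d[:2])/2).round(),'W',(np.hypot(*e[:2])/2).round())
print(plane("top",[(515,284)],130),plane("top",[(192,188),(258,222),(225,205)],35), plane("top",[(301,186),(371,191)],5))
E
```

```text
A [[645.0, 104.0, 94.0], [658.0, 46.0, 92.0], [546.0, 25.0, 90.0], [536.0, 89.0, 90.0]] mean [596.2  65.9  91.6]
  top [595.2  65.1  96. ] yaw 0.149 0.143 L 108.0 W 63.0
  scene [598.3  62.7  96. ] yaw 0.202 0.216 L 113.0 W 62.0
B [[670.0, -68.0, 90.0], [660.0, -129.0, 92.0], [554.0, -112.0, 91.0], [564.0, -50.0, 91.0]] mean [611.9 -89.8  91.1]
  top [611.5 -89.4  96. ] yaw -0.166 -0.149 L 107.0 W 61.0
  scene [613.5 -93.3  96. ] yaw -0.166 -0.17 L 108.0 W 62.0
C [[620.0, -243.0, 92.0], [626.0, -305.0, 96.0], [520.0, -318.0, 91.0], [511.0, -257.0, 92.0]] mean [ 569.4 -280.6   92.9]
  top [ 569.2 -279.9   96. ] yaw 0.115 0.107 L 108.0 W 62.0
  scene [ 570.7 -282.3   96. ] yaw 0.136 0.114 L 107.0 W 61.0
P [[556.0, 407.0, 126.0], [552.0, 219.0, 134.0], [375.0, 228.0, 127.0], [380.0, 413.0, 122.0]] mean [465.9 316.9 127.1]
  top [465.2 314.8 130. ] yaw -0.025 -0.031 L 178.0 W 185.0
  scene [468.6 314.2 130. ] yaw -0.016 -0.035 L 172.0 W 178.0
[[ 531.11080167 -480.78170524  130.        ]] [[756.14323216 251.62524844  35.        ]
 [675.33468795  89.06116331  35.        ]
 [715.52528927 169.91336029  35.        ]] [[ 774.18073782  -10.48391757    5.        ]
 [ 764.55882893 -184.62749262    5.        ]]
```

Bins measured: A (596,64, yaw 0.15), B (612,-90, yaw -0.16), C (570,-281, yaw 0.12). The roofs triangulate at about 92 mm (text: 96 mm) and the sizes agree. The pan is at (466,315) with its rim at about 127 mm. I'll move above C.

Request:
{"api": "servo_tool", "payload": {
  "plan": [
    [[-1, 0.71, 0.62, 0, 0, 0, -0.25], [-1, 0.71, 0.62, 0, 0, 0, -0.25], [-1, 0.71, 0.62, 0, 0, 0, -0.25], [-1, 0.71, 0.62, 0, 0, 0, -0.25], [-1, 0.71, 0.62, 0, 0, 0, -0.25]]
  ]
}}

```text
t: 0.52
ee_pos: [379.2, -453.1, 302.3]
orientation: [-3.111, -0.434, 0.001]
ft_force: [0.0, -0.1, -0.9]
width: 87.8
grasp_force: 0.0
```

```bash
cat > rec.py <<'E'
from workcell import readout
import json,numpy as np
o=readout.get_obs()
d=[o['qpos'].tolist(),o['ee_pos'].tolist(),o['orientation'].tolist()]
open('log.jsonl','a').write(json.dumps(d)+'\n')
print(round(o['t'],2),o['qpos'].round(3),o['ee_pos'].round(1),o['orientation'].round(3),o['ft_force'].round(2),o['width'].round(1))
E
python3 rec.py
```

```text
Traceback (most recent call last):
  File "rec.py", line 6, in <module>
    print(round(o['t'],2),o['qpos'].round(3),o['ee_pos'].round(1),o['orientation'].round(3),o['ft_force'].round(2),o['width'].round(1))
                                                                                                                   ^^^^^^^^^^^^^^^^
AttributeError: 'float' object has no attribute 'round'
```

Request:
{"api": "servo_tool", "payload": {
  "plan": [
    [[-1, 0.71, 0.62, 0, 0, 0, -0.25], [-1, 0.71, 0.62, 0, 0, 0, -0.25], [-1, 0.71, 0.62, 0, 0, 0, -0.25], [-1, 0.71, 0.62, 0, 0, 0, -0.25], [-1, 0.71, 0.62, 0, 0, 0, -0.25]]
  ]
}}

```text
t: 0.93
ee_pos: [521.4, -329.0, 302.4]
orientation: [-3.13, -0.264, 0.001]
ft_force: [0.5, -0.5, -0.3]
width: 87.9
grasp_force: 0.0
```

Request:
{"api": "servo_tool", "payload": {
  "plan": [
    [[-1, 0.71, 0.62, 0, 0, 0, -0.25], [-1, 0.71, 0.62, 0, 0, 0, -0.25], [-1, 0, 0, 0, 0, 0, 0]]
  ]
}}

```text
t: 1.18
ee_pos: [581.2, -276.7, 302.4]
orientation: [-3.134, -0.203, -0.003]
ft_force: [-0.8, -0.1, 0.8]
width: 88.1
grasp_force: 0.0
```

```bash
python3 rec.py
```

```text
Traceback (most recent call last):
  File "rec.py", line 6, in <module>
    print(round(o['t'],2),o['qpos'].round(3),o['ee_pos'].round(1),o['orientation'].round(3),o['ft_force'].round(2),o['width'].round(1))
                                                                                                                   ^^^^^^^^^^^^^^^^
AttributeError: 'float' object has no attribute 'round'
```

Request:
{"api": "servo_tool", "payload": {
  "plan": [
    [[-1, 0, 0, 0, 1, 0, 0], [-1, 0, 0, 0, 1, 0, 0], [-1, 0, 0, 0, 1, 0, 0], [-1, 0, 0, 0, 1, 0, 0], [-1, 0, 0, 0, 0, 0, 0]]
  ]
}}

```text
t: 1.6
ee_pos: [576.5, -282.5, 301.4]
orientation: [-2.784, -0.173, -0.03]
ft_force: [-1.2, 0.4, 1.0]
width: 87.7
grasp_force: 0.0
```

```bash
python3 rec.py
```

```text
Traceback (most recent call last):
  File "rec.py", line 6, in <module>
    print(round(o['t'],2),o['qpos'].round(3),o['ee_pos'].round(1),o['orientation'].round(3),o['ft_force'].round(2),o['width'].round(1))
                                                                                                                   ^^^^^^^^^^^^^^^^
AttributeError: 'float' object has no attribute 'round'
```

Request:
{"api": "servo_tool", "payload": {
  "plan": [
    [[-1, 0, 0, 0, 0, -1, 0], [-1, 0, 0, 0, 0, -1, 0], [-1, 0, 0, 0, 0, -1, 0], [-1, 0, 0, 0, 0, -1, 0], [-1, 0, 0, 0, 0, 0, 0]]
  ]
}}

```text
t: 2.02
ee_pos: [575.2, -280.7, 301.9]
orientation: [-2.761, -0.259, -0.519]
ft_force: [-0.4, -0.2, 0.8]
width: 87.8
grasp_force: 0.0
```

```bash
python3 rec.py
```

```text
Traceback (most recent call last):
  File "rec.py", line 6, in <module>
    print(round(o['t'],2),o['qpos'].round(3),o['ee_pos'].round(1),o['orientation'].round(3),o['ft_force'].round(2),o['width'].round(1))
                                                                                                                   ^^^^^^^^^^^^^^^^
AttributeError: 'float' object has no attribute 'round'
```

Request:
{"api": "servo_tool", "payload": {
  "plan": [
    [[-1, 0, 0, 0, 0, 1, 0], [-1, 0, 0, 0, 0, 1, 0], [-1, 0, 0, 0, 0, 1, 0], [-1, 0, 0, 0, 0, 1, 0], [-1, 0, 0, 0, 0, 0, 0]]
  ]
}}

```text
t: 2.43
ee_pos: [578.5, -281.0, 302.8]
orientation: [-2.791, -0.176, -0.024]
ft_force: [0.2, -0.0, 0.9]
width: 88.0
grasp_force: 0.0
```

Request:
{"api": "servo_tool", "payload": {
  "plan": [
    [[-1, 0, 0, 0, -1, 0, 0], [-1, 0, 0, 0, -1, 0, 0], [-1, 0, 0, 0, -1, 0, 0], [-1, 0, 0, 0, -1, 0, 0], [-1, 0, 0, 0, 0, 0, 0]]
  ]
}}

```text
t: 2.85
ee_pos: [577.1, -279.5, 303.0]
orientation: [3.131, 0.201, 0.001]
ft_force: [-0.8, 0.9, 0.9]
width: 87.4
grasp_force: 0.0
```

```bash
python3 rec.py
```

```text
Traceback (most recent call last):
  File "rec.py", line 6, in <module>
    print(round(o['t'],2),o['qpos'].round(3),o['ee_pos'].round(1),o['orientation'].round(3),o['ft_force'].round(2),o['width'].round(1))
                                                                                                                   ^^^^^^^^^^^^^^^^
AttributeError: 'float' object has no attribute 'round'
```

```bash
sed -i "s/o\['width'\].round(1)/round(o['width'],1)/" rec.py; cat > kin.py <<'E'
import numpy as np, json
from scipy.spatial.transform import Rotation as R
from scipy.optimize import least_squares
D=[json.loads(l) for l in open('log.jsonl')]
r=lambda ax,a:R.from_euler(ax,a).as_matrix()
def fk(q,p):
    a1,d1,L2,a3,L3,d6,ly,s4,s6,off=p
    A=r('z',q[0]); x=A@np.array([a1,ly,d1])
    A=A@r('y',q[1]); x=x+A@np.array([0,0,L2])
    A=A@r('y',q[2]); x=x+A@np.array([a3,0,L3])
    A=A@r('z',s4*q[3])@r('y',q[4])@r('z',s6*q[5]+off)
    return x+A@np.array([0,0,d6]),A
def res(p,s4):
    p=np.r_[p[:7],s4,1,p[7]]; out=[]
    for q,x,o in D:
        X,A=fk(q,p); out+=list(X-x)+list(300*R.from_matrix(A.T@R.from_rotvec(o).as_matrix()).as_rotvec())
    return np.array(out)
P=None
for s4 in(1,-1):
    for off in(1.57,-1.57):
        f=least_squares(lambda p:res(p,s4)+0,[0,400,450,0,450,200,0,off])
        if P is None or f.cost<P[0]: P=(f.cost,np.r_[f.x[:7],s4,1,f.x[7]],f.fun)
P,FUN=P[1],P[2]
if __name__=='__main__':
    for q,x,o in D: print(np.round(q,3),np.round(x),np.round(o,3))
    print(P.round(3)); print(FUN.reshape(-1,6).round(1))
E
python3 kin.py
```

```text
[-0.894  0.374  1.707  0.     1.061  0.399] [ 379. -453.  302.] [-3.111e+00 -4.340e-01  1.000e-03]
[-0.464  0.45   1.587  0.002  1.103  0.977] [ 581. -277.  302.] [-3.134e+00 -2.030e-01 -3.000e-03]
[-0.578  0.521  1.508  0.303  1.323  0.763] [ 576. -283.  301.] [-2.784 -0.173 -0.03 ]
[-0.641  0.442  1.671  0.569  1.044  0.447] [ 575. -281.  302.] [-2.761 -0.259 -0.519]
[-0.468  0.445  1.593 -0.004  1.1    0.976] [ 577. -279.  303.] [3.131e+00 2.010e-01 1.000e-03]
[ -0.    312.4   563.1    77.5   484.9   229.644  11.9     1.      1.
   1.571]
[[ 0. -0.  0.  0.  0.  0.]
 [ 0. -0. -0.  0.  0.  0.]
 [ 0. -0.  0.  0.  0. -0.]
 [ 0. -0. -0. -0.  0. -0.]
 [ 0. -0. -0. -0.  0.  0.]]
```

```bash
cat > scan.py <<'E'
from kin import *
LO=np.array([-3,-.9,.09,-1.31,.11,-2.54]);HI=np.array([3,2.11,2.58,4.45,2.69,2.54])
def ik(x,A,q0):
    f=lambda q:np.r_[(lambda X,B:np.r_[X-x,300*R.from_matrix(B.T@A).as_rotvec()])(*fk(q,P)),]
    s=least_squares(f,np.clip(q0,LO+1e-3,HI-1e-3),bounds=(LO,HI)); return s.x,np.sqrt(2*s.cost)
def pose(mid,phi,tilt,flip):
    yaw=phi-np.pi
    B=r('z',yaw)@r('y',-tilt)           # bin frame
    T=B@r('x',np.pi)                    # tool z=-bin z, tool x=bin x
    if flip: T=T@r('z',np.pi)
    return mid+B@np.array([0,0,82-0.]),T   # TCP 82 above mid (grasp 27 below top)
if __name__=='__main__':
    pan=np.array([466,315.])
    for flip in(0,1):
      for deg in range(0,360,30):
        phi=np.deg2rad(deg); m=np.array([np.cos(phi),np.sin(phi)])
        q1=np.arctan2(315,466)
        q=np.array([q1,.4,1.6,0,1.1,((q1+1.57-(phi-np.pi+flip*np.pi))+np.pi)%(2*np.pi)-np.pi]); row=[]
        for td in range(0,76,15):
            x,T=pose(np.r_[pan-50*m,235],phi,np.deg2rad(td),flip)
            q,e=ik(x,T,q); row.append(round(e,1))
        print(flip,deg,row,q.round(2))
E
python3 scan.py
```

```text
0 0 [np.float64(0.0), np.float64(0.0), np.float64(0.0), np.float64(0.0), np.float64(0.0), np.float64(0.0)] [ 0.4   0.89  1.31  0.47  2.17 -1.18]
0 30 [np.float64(0.0), np.float64(0.0), np.float64(0.0), np.float64(0.0), np.float64(0.0), np.float64(0.0)] [ 0.56  0.93  1.23  0.04  2.29 -1.53]
0 60 [np.float64(0.0), np.float64(0.0), np.float64(0.0), np.float64(0.0), np.float64(0.0), np.float64(0.0)] [ 0.72  0.91  1.28 -0.4   2.21 -1.91]
0 90 [np.float64(21.0), np.float64(0.0), np.float64(0.0), np.float64(0.0), np.float64(0.0), np.float64(0.0)] [ 0.87  0.83  1.45 -0.75  1.97 -2.13]
0 120 [np.float64(124.0), np.float64(71.5), np.float64(23.1), np.float64(0.0), np.float64(0.0), np.float64(0.0)] [ 0.98  0.73  1.7  -1.05  1.65 -2.2 ]
0 150 [np.float64(10.7), np.float64(61.3), np.float64(117.0), np.float64(176.2), np.float64(237.5), np.float64(300.1)] [ 0.55  0.17  2.03 -0.55  0.45  2.54]
0 180 [np.float64(0.0), np.float64(0.0), np.float64(20.1), np.float64(82.6), np.float64(147.7), np.float64(214.7)] [ 0.53  0.12  2.16 -0.72  0.11  2.54]
0 210 [np.float64(0.0), np.float64(0.0), np.float64(0.0
[... 1757 characters left out ...]
 np.float64(15.4), np.float64(88.6), np.float64(166.9)] [ 0.63  0.11  2.18 -1.31  0.11 -0.18]
1 240 [np.float64(0.0), np.float64(0.0), np.float64(3.8), np.float64(66.9), np.float64(132.4), np.float64(201.4)] [ 0.6   0.12  2.16  0.76  0.11 -2.54]
1 270 [np.float64(0.0), np.float64(41.6), np.float64(97.7), np.float64(157.4), np.float64(219.6), np.float64(283.1)] [ 0.6   0.16  2.06  0.57  0.37 -2.54]
1 300 [np.float64(92.3), np.float64(145.5), np.float64(201.5), np.float64(259.1), np.float64(316.9), np.float64(372.3)] [ 0.54  0.29  1.79  0.56  0.94 -2.54]
1 330 [np.float64(41.5), np.float64(0.0), np.float64(0.0), np.float64(0.0), np.float64(0.0), np.float64(0.0)] [0.25 0.81 1.51 0.8  1.91 2.15]
```

The kinematics fit to under 0.1 mm, so I can plan the tip: bin yawed +90°, mouth to -y, tipped about +x. The tool is already over C, so I'll grasp and weigh it.

Request:
{"api": "servo_tool", "payload": {
  "plan": [
    [[-1, 0, 0, -0.88, 0, 0, 0], [-1, 0, 0, -0.88, 0, 0, 0], [-1, 0, 0, -0.88, 0, 0, 0], [-1, 0, 0, -0.88, 0, 0, 0], [-1, 0, 0, -0.44, 0, 0, 0]]
  ]
}}

```text
t: 3.27
ee_pos: [575.1, -280.3, 140.0]
orientation: [-3.131, -0.197, 0.006]
ft_force: [-0.4, -0.4, -0.0]
width: 87.7
grasp_force: 0.0
```

Request:
{"api": "servo_tool", "payload": {
  "plan": [
    [[-1, 0, 0, -0.4, 0, 0, 0], [-1, 0, 0, 0, 0, 0, 0], [-1, 0, 0, 0, 0, 0, 0], [1, 0, 0, 0, 0, 0, 0], [1, 0, 0, 0, 0, 0, 0]]
  ]
}}

```text
t: 3.68
ee_pos: [577.9, -281.5, 129.8]
orientation: [3.134, 0.197, 0.004]
ft_force: [0.5, -0.0, -0.7]
width: 77.8
grasp_force: 0.0
```

Request:
{"api": "servo_tool", "payload": {
  "plan": [
    [[1, 0, 0, 0, 0, 0, 0], [1, 0, 0, 0, 0, 0, 0], [1, 0, 0, 0, 0, 0, 0], [1, 0, 0, 0, 0, 0, 0], [1, 0, 0, 0, 0, 0, 0]]
  ]
}}

```text
t: 4.1
ee_pos: [577.6, -280.9, 129.5]
orientation: [3.135, 0.198, 0.002]
ft_force: [-0.7, 1.9, 6.4]
width: 63.7
grasp_force: 30.0
```

Request:
{"api": "servo_tool", "payload": {
  "plan": [
    [[1, 0, 0, 0.4, 0, 0, 0], [1, 0, 0, 0.6, 0, 0, 0], [1, 0, 0, 0.3, 0, 0, 0], [1, 0, 0, 0, 0, 0, 0], [1, 0, 0, 0, 0, 0, 0]]
  ]
}}

```text
t: 4.52
ee_pos: [577.4, -281.1, 180.8]
orientation: [3.134, 0.198, 0.002]
ft_force: [-1.4, 0.6, -1.8]
width: 63.9
grasp_force: 29.9
```

```bash
cat > w.py <<'E'
from workcell import readout,vision
import numpy as np,cv2
F=[];M=[]
for i in range(5):
    im=vision.get_image("wrist"); o=readout.get_obs(); F.append(o['ft_force']);M.append(o['moment'])
print(np.mean(F,0).round(2),np.std(F,0).round(2),np.mean(M,0).round(3),'g',-np.mean(F,0)[2]/9.81*1000, o['ee_pos'].round(1),o['width'],o['grasp_force'],o['t'],o['qpos'].round(2))
E
python3 w.py
```

```text
[ 0.39 -0.02 -2.1 ] [0.91 0.5  0.55] [0.013 0.008 0.027] g 213.67830528269153 [ 576.6 -280.7  179. ] 63.678156458827075 29.944974817335606 4.7667 [-0.47  0.6   1.66 -0.    0.88  0.97]
```

```bash
sed -i 's/range(5)/range(16)/' w.py; python3 w.py
```

```text
[-0.13 -0.01 -2.  ] [0.48 0.41 0.46] [ 0.019 -0.015  0.01 ] g 204.0495703668113 [ 577.2 -281.   180.3] 63.94482766014198 29.945069812238216 5.5667 [-0.47  0.6   1.66  0.    0.88  0.97]
```

C weighs about 204 g, so it is the empty one. I'll put it back and go to B.

Request:
{"api": "servo_tool", "payload": {
  "plan": [
    [[1, 0, 0, -0.6, 0, 0, 0], [1, 0, 0, -0.4, 0, 0, 0], [1, 0, 0, -0.25, 0, 0, 0], [1, 0, 0, 0, 0, 0, 0], [-1, 0, 0, 0, 0, 0, 0]]
  ]
}}

```text
t: 5.98
ee_pos: [577.3, -281.0, 130.1]
orientation: [-3.135, -0.198, 0.0]
ft_force: [-0.2, -0.7, 0.4]
width: 67.7
grasp_force: 0.0
```

Request:
{"api": "servo_tool", "payload": {
  "plan": [
    [[-1, 0, 0, 0, 0, 0, 0], [-1, 0, 0, 0, 0, 0, 0], [-1, 0, 0, 0, 0, 0, 0], [-1, 0, 0, 1, 0, 0, 0], [-1, 0, 0, 1, 0, 0, 0]]
  ]
}}

```text
t: 6.4
ee_pos: [575.7, -280.2, 208.8]
orientation: [-3.132, -0.198, 0.008]
ft_force: [0.4, -0.2, 0.1]
width: 87.4
grasp_force: 0.0
```

Request:
{"api": "servo_tool", "payload": {
  "plan": [
    [[-1, 0.205, 0.947, 0, 0, 0, -0.66], [-1, 0.205, 0.947, 0, 0, 0, -0.66], [-1, 0.205, 0.947, 0, 0, 0, -0.66], [-1, 0.205, 0.947, 0, 0, 0, -0.66], [-1, 0.205, 0.947, 0, 0, 0, -0.66]]
  ]
}}

```text
t: 6.82
ee_pos: [618.4, -90.0, 211.0]
orientation: [3.131, -0.259, 0.002]
ft_force: [0.3, -0.2, 0.7]
width: 87.7
grasp_force: 0.0
```

Request:
{"api": "servo_tool", "payload": {
  "plan": [
    [[-1, 0, 0, 0, 0, 0, 0], [-1, 0, 0, 0, 0, 0, 0]]
  ]
}}

```text
t: 6.98
ee_pos: [618.6, -89.5, 210.7]
orientation: [3.132, -0.248, 0.001]
ft_force: [-0.2, 0.5, -0.2]
width: 87.8
grasp_force: 0.0
```

```bash
python3 rec.py; python3 - <<'E'
from workcell import vision
import cv2
cv2.imwrite('pics/w1.png',vision.get_image("wrist")[:,:,::-1])
E
```

```text
6.98 [-0.163  0.535  1.69  -0.     0.916  1.566] [618.6 -89.5 210.7] [ 3.132e+00 -2.480e-01  1.000e-03] [-0.21  0.53 -0.19] 87.8
```

View pics/w1.png

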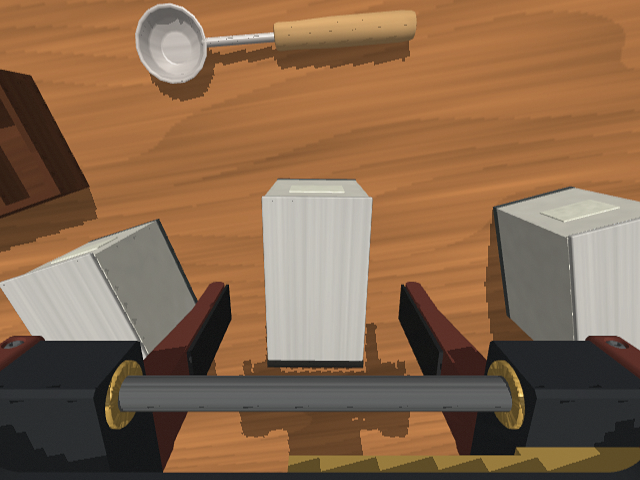

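The wrist view shows B centred between the fingers (roof middle at column 316, fingers at about 230 and 400) and square to the tool. C stands upright at the right. I'll descend, grasp and weigh.

Request:
{"api": "servo_tool", "payload": {
  "plan": [
    [[-1, 0, 0, -0.8, 0, 0, 0], [-1, 0, 0, -0.8, 0, 0, 0], [-1, 0, 0, -0.4, 0, 0, 0], [-1, 0, 0, 0, 0, 0, 0], [1, 0, 0, 0, 0, 0, 0]]
  ]
}}

```text
t: 7.45
ee_pos: [617.6, -93.0, 129.8]
orientation: [-3.131, 0.256, 0.003]
ft_force: [0.8, 0.7, 0.5]
width: 83.7
grasp_force: 0.0
```

Request:
{"api": "servo_tool", "payload": {
  "plan": [
    [[1, 0, 0, 0, 0, 0, 0], [1, 0, 0, 0, 0, 0, 0], [1, 0, 0, 0, 0, 0, 0], [1, 0, 0, 0, 0, 0, 0], [1, 0, 0, 0, 0, 0, 0]]
  ]
}}

```text
t: 7.87
ee_pos: [619.1, -91.8, 131.9]
orientation: [3.131, -0.254, 0.004]
ft_force: [-1.8, 0.0, 7.2]
width: 63.8
grasp_force: 30.0
```

Request:
{"api": "servo_tool", "payload": {
  "plan": [
    [[1, 0, 0, 0.4, 0, 0, 0], [1, 0, 0, 0.6, 0, 0, 0], [1, 0, 0, 0.4, 0, 0, 0], [1, 0, 0, 0, 0, 0, 0], [1, 0, 0, 0, 0, 0, 0]]
  ]
}}

```text
t: 8.28
ee_pos: [618.4, -91.6, 186.9]
orientation: [3.131, -0.254, 0.003]
ft_force: [-0.2, -0.9, -3.4]
width: 64.1
grasp_force: 30.0
```

```bash
python3 w.py
```

```text
[-0.2   0.18 -3.13] [0.76 0.41 0.33] [0.03  0.008 0.008] g 319.5016711382661 [618.2 -91.6 186.3] 63.60186370143886 29.988453313708305 9.0833 [-0.17  0.57  1.7  -0.    0.87  1.57]
```

B weighs about 319 g, so it is filled. I'll carry it over the pan, yawing +99°.

Request:
{"api": "servo_tool", "payload": {
  "plan": [
    [[1, 0, 0, 0.76, 0, 0, 1], [1, 0, 0, 0.76, 0, 0, 1], [1, 0, 0, 0.76, 0, 0, 1], [1, 0, 0, 0.76, 0, 0, 1], [1, -0.253, 0.77, 0, 0, 0, 1]]
  ]
}}

```text
t: 9.5
ee_pos: [612.3, -64.3, 314.9]
orientation: [3.107, 0.431, 0.019]
ft_force: [2.4, 0.3, -2.4]
width: 63.9
grasp_force: 30.0
```

Request:
{"api": "servo_tool", "payload": {
  "plan": [
    [[1, -0.253, 0.77, 0, 0, 0, 1], [1, -0.253, 0.77, 0, 0, 0, 1], [1, -0.253, 0.77, 0, 0, 0, 1], [1, -0.253, 0.77, 0, 0, 0, 1], [1, -0.253, 0.77, 0, 0, 0, 1]]
  ]
}}

```text
t: 9.92
ee_pos: [556.6, 94.5, 308.1]
orientation: [-2.943, -1.099, -0.0]
ft_force: [1.9, -0.1, -2.3]
width: 63.9
grasp_force: 30.0
```

Request:
{"api": "servo_tool", "payload": {
  "plan": [
    [[1, -0.253, 0.77, 0, 0, 0, 1], [1, -0.253, 0.77, 0, 0, 0, 1], [1, -0.253, 0.77, 0, 0, 0, 1], [1, -0.253, 0.77, 0, 0, 0, 1], [1, -0.253, 0.77, 0, 0, 0, 1]]
  ]
}}

```text
t: 10.33
ee_pos: [506.0, 248.6, 308.1]
orientation: [2.635, 1.71, 0.001]
ft_force: [0.7, 0.2, -3.4]
width: 63.5
grasp_force: 30.0
```

Request:
{"api": "servo_tool", "payload": {
  "plan": [
    [[1, -0.253, 0.77, 0, 0, 0, 1], [1, -0.253, 0.77, 0, 0, 0, 1], [1, -0.253, 0.77, 0, 0, 0, 1], [1, -0.253, 0.77, 0, 0, 0, 1], [1, 0, 0, 0, 0, 0, 0.9]]
  ]
}}

```text
t: 10.75
ee_pos: [464.7, 375.1, 308.2]
orientation: [-2.207, -2.233, -0.003]
ft_force: [0.7, 0.1, -3.3]
width: 63.9
grasp_force: 30.0
```

Request:
{"api": "servo_tool", "payload": {
  "plan": [
    [[1, 0, 0, 0, 0, 0, 0], [1, 0, 0, 0, 0, 0, 0]]
  ]
}}

```text
t: 10.92
ee_pos: [466.1, 370.4, 307.8]
orientation: [2.219, 2.224, -0.001]
ft_force: [-0.7, -0.5, -2.6]
width: 63.7
grasp_force: 30.0
```

```bash
python3 rec.py; python3 - <<'E'
from workcell import vision
import cv2,numpy as np
a=vision.get_image("scene")[60:300,200:440,::-1];b=vision.get_image("top")[180:420,60:300,::-1]
cv2.imwrite('pics/p1.png',cv2.resize(np.hstack([a,b]),(800,400)))
E
```

```text
10.92 [ 0.652  0.374  1.693 -0.     1.075  0.65 ] [466.1 370.4 307.8] [ 2.219e+00  2.224e+00 -1.000e-03] [-0.71 -0.52 -2.63] 63.7
```

View pics/p1.png

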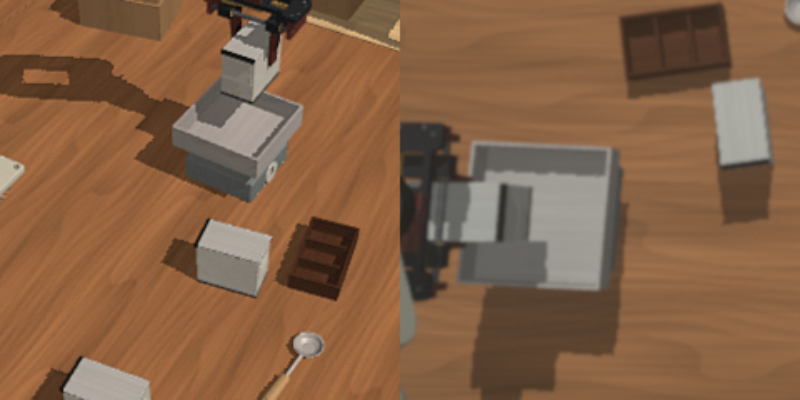

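The bin is upright over the +y part of the pan with its mouth towards -y, at the height I planned. I'll tip it about its middle, slowing past 45°.

Request:
{"api": "servo_tool", "payload": {
  "plan": [
    [[1, 0, -0.179, -0.008, 1, 0, 0], [1, 0, -0.177, -0.024, 1, 0, 0], [1, 0, -0.175, -0.039, 1, 0, 0], [1, 0, -0.171, -0.054, 1, 0, 0], [1, 0, -0.165, -0.068, 1, 0, 0]]
  ]
}}

```text
t: 11.43
ee_pos: [467.0, 334.3, 300.8]
orientation: [-1.978, -1.979, -0.446]
ft_force: [0.5, 0.7, -2.8]
width: 63.5
grasp_force: 30.0
```

Request:
{"api": "servo_tool", "payload": {
  "plan": [
    [[1, 0, -0.159, -0.083, 1, 0, 0], [1, 0, -0.151, -0.096, 1, 0, 0], [1, 0, -0.142, -0.109, 1, 0, 0], [1, 0, -0.132, -0.121, 1, 0, 0], [1, 0, -0.06, -0.066, 0.5, 0, 0]]
  ]
}}

```text
t: 11.85
ee_pos: [466.7, 307.6, 280.4]
orientation: [-1.731, -1.729, -0.767]
ft_force: [-0.2, -1.1, -3.6]
width: 63.6
grasp_force: 30.0
```

Request:
{"api": "servo_tool", "payload": {
  "plan": [
    [[1, 0, -0.06, -0.066, 0.5, 0, 0], [1, 0, -0.055, -0.071, 0.5, 0, 0], [1, 0, -0.055, -0.071, 0.5, 0, 0], [1, 0, -0.048, -0.075, 0.5, 0, 0], [1, 0, -0.048, -0.075, 0.5, 0, 0]]
  ]
}}

```text
t: 12.27
ee_pos: [467.1, 298.0, 266.9]
orientation: [-1.583, -1.584, -0.919]
ft_force: [-0.4, -0.3, -2.5]
width: 64.3
grasp_force: 30.0
```

Request:
{"api": "servo_tool", "payload": {
  "plan": [
    [[1, 0, -0.041, -0.08, 0.5, 0, 0], [1, 0, -0.041, -0.08, 0.5, 0, 0], [1, 0, -0.034, -0.082, 0.5, 0, 0], [1, 0, -0.034, -0.082, 0.5, 0, 0], [1, 0, -0.02, -0.06, 0.4, 0, 0]]
  ]
}}

```text
t: 12.68
ee_pos: [467.2, 291.2, 251.3]
orientation: [-1.437, -1.437, -1.048]
ft_force: [0.4, -0.7, -2.2]
width: 63.9
grasp_force: 30.0
```

Request:
{"api": "servo_tool", "payload": {
  "plan": [
    [[1, 0, 0, 0, 0, 0, 0], [1, 0, 0, 0, 0, 0, 0], [1, 0, 0, 0, 0, 0, 0], [1, 0, 0, 0, 0, 0, 0], [1, 0, 0, 0, 0, 0, 0]]
  ]
}}

```text
t: 13.1
ee_pos: [466.6, 292.6, 252.1]
orientation: [-1.434, -1.441, -1.047]
ft_force: [1.0, 0.9, -2.5]
width: 63.9
grasp_force: 30.0
```

```bash
python3 rec.py; python3 w.py; python3 - <<'E'
from workcell import vision
import cv2,numpy as np
a=vision.get_image("scene")[60:300,200:440,::-1];b=vision.get_image("top")[180:420,60:300,::-1]
cv2.imwrite('pics/p2.png',cv2.resize(np.hstack([a,b]),(800,400)))
E
```

```text
13.1 [ 0.133  0.574  2.063  1.529  1.233 -1.044] [466.6 292.6 252.1] [-1.434 -1.441 -1.047] [ 1.01  0.91 -2.46] 63.9
[-0.24 -0.07 -1.73] [0.33 0.41 0.47] [-0.718 -0.079 -0.008] g 176.61737551865517 [466.4 292.5 251.4] 63.88484020700966 29.99193213880062 13.9 [ 0.13  0.58  2.06  1.53  1.23 -1.04]
```

View pics/p2.png

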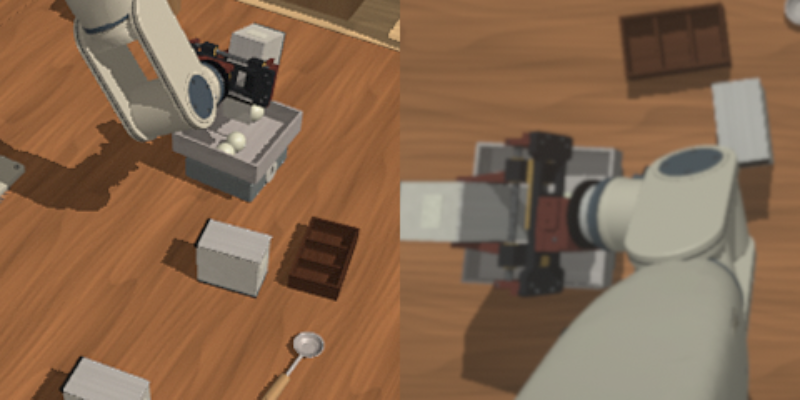

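The three sweets of B lie in the pan and the bin now weighs 177 g, so it is empty. I'll raise it, right it and carry it back to its place.

Request:
{"api": "servo_tool", "payload": {
  "plan": [
    [[1, 0, 0.02, 0.56, -0.4, 0, 0], [1, 0, 0.069, 0.165, -1, 0, 0], [1, 0, 0.083, 0.159, -1, 0, 0], [1, 0, 0.096, 0.151, -1, 0, 0], [1, 0, 0.109, 0.142, -1, 0, 0]]
  ]
}}

```text
t: 14.42
ee_pos: [466.4, 307.4, 299.2]
orientation: [-1.703, -1.708, -0.794]
ft_force: [-0.6, 0.7, -2.4]
width: 63.8
grasp_force: 30.0
```

Request:
{"api": "servo_tool", "payload": {
  "plan": [
    [[1, 0, 0.121, 0.132, -1, 0, 0], [1, 0, 0.132, 0.121, -1, 0, 0], [1, 0, 0.142, 0.109, -1, 0, 0], [1, 0, 0.151, 0.096, -1, 0, 0], [1, 0, 0.159, 0.083, -1, 0, 0]]
  ]
}}

```text
t: 14.83
ee_pos: [466.2, 335.8, 321.0]
orientation: [-1.98, -1.986, -0.437]
ft_force: [-0.9, -0.1, -2.0]
width: 63.7
grasp_force: 30.0
```

Request:
{"api": "servo_tool", "payload": {
  "plan": [
    [[1, 0, 0.165, 0.068, -1, 0, 0], [1, 0, 0.171, 0.054, -1, 0, 0], [1, 0, 0.175, 0.039, -1, 0, 0], [1, 0, 0.177, 0.024, -1, 0, 0], [1, 0, 0.179, 0.008, -1, 0, 0]]
  ]
}}

```text
t: 15.25
ee_pos: [466.1, 370.7, 328.5]
orientation: [2.216, 2.222, -0.004]
ft_force: [-0.2, 0.2, -2.0]
width: 64.1
grasp_force: 30.0
```

Request:
{"api": "servo_tool", "payload": {
  "plan": [
    [[1, 0.253, -0.77, 0, 0, 0, -1], [1, 0.253, -0.77, 0, 0, 0, -1], [1, 0.253, -0.77, 0, 0, 0, -1], [1, 0.253, -0.77, 0, 0, 0, -1], [1, 0.253, -0.77, 0, 0, 0, -1]]
  ]
}}

```text
t: 15.67
ee_pos: [516.6, 215.3, 327.6]
orientation: [-2.649, -1.688, 0.002]
ft_force: [0.8, 0.4, -2.7]
width: 63.8
grasp_force: 30.0
```

Request:
{"api": "servo_tool", "payload": {
  "plan": [
    [[1, 0.253, -0.77, 0, 0, 0, -1], [1, 0.253, -0.77, 0, 0, 0, -1], [1, 0.253, -0.77, 0, 0, 0, -1], [1, 0.253, -0.77, 0, 0, 0, -1], [1, 0.253, -0.77, 0, 0, 0, -1]]
  ]
}}

```text
t: 16.08
ee_pos: [567.3, 61.0, 327.7]
orientation: [-2.952, -1.073, 0.002]
ft_force: [-0.9, -0.1, -2.1]
width: 64.1
grasp_force: 30.0
```

Request:
{"api": "servo_tool", "payload": {
  "plan": [
    [[1, 0.253, -0.77, 0, 0, 0, -1], [1, 0.253, -0.77, 0, 0, 0, -1], [1, 0.253, -0.77, 0, 0, 0, -1], [1, 0.253, -0.77, 0, 0, 0, -1], [1, 0.253, -0.77, 0, 0, 0, -1]]
  ]
}}

```text
t: 16.5
ee_pos: [617.9, -93.0, 327.7]
orientation: [-3.114, -0.409, 0.002]
ft_force: [0.2, 0.6, -1.5]
width: 63.9
grasp_force: 30.0
```

Request:
{"api": "servo_tool", "payload": {
  "plan": [
    [[1, 0, 0, 0, 0, 0, -1], [1, 0, 0, 0, 0, 0, -1], [1, 0, 0, 0, 0, 0, -1], [1, 0, 0, 0, 0, 0, -1], [1, 0, 0, 0, 0, 0, -0.9]]
  ]
}}

```text
t: 16.92
ee_pos: [617.6, -91.5, 327.5]
orientation: [-3.13, 0.262, 0.003]
ft_force: [-0.4, -0.3, -2.2]
width: 63.7
grasp_force: 30.0
```

Request:
{"api": "servo_tool", "payload": {
  "plan": [
    [[1, 0, 0, -0.6, 0, 0, 0], [1, 0, 0, -1, 0, 0, 0], [1, 0, 0, -0.9, 0, 0, 0], [1, 0, 0, 0, 0, 0, 0], [1, 0, 0, 0, 0, 0, 0]]
  ]
}}

```text
t: 17.33
ee_pos: [616.8, -91.2, 226.3]
orientation: [-3.131, 0.255, 0.009]
ft_force: [-0.1, 0.5, -1.7]
width: 64.0
grasp_force: 30.0
```

```bash
python3 rec.py
```

```text
17.33 [-0.166  0.514  1.682  0.     0.951  1.567] [616.8 -91.2 226.3] [-3.131  0.255  0.009] [-0.07  0.46 -1.72] 64.0
```

Request:
{"api": "servo_tool", "payload": {
  "plan": [
    [[1, 0, 0, -0.8, 0, 0, 0], [1, 0, 0, -0.9, 0, 0, 0], [1, 0, 0, -0.5, 0, 0, 0], [1, 0, 0, -0.18, 0, 0, 0], [1, 0, 0, 0, 0, 0, 0]]
  ]
}}

```text
t: 17.75
ee_pos: [618.7, -91.5, 133.5]
orientation: [-3.131, 0.254, -0.0]
ft_force: [0.5, -0.4, -0.8]
width: 63.9
grasp_force: 30.0
```

```bash
sed -i 's/range(16)/range(8)/' w.py; python3 w.py
```

```text
[-0.03  0.03 -1.74] [0.46 0.42 0.44] [ 0.049  0.009 -0.006] g 177.3243138274481 [618.7 -91.6 133.8] 63.662978298873824 29.99536368995905 18.15 [-0.17  0.64  1.72  0.    0.78  1.57]
```

Still hanging, about 3 mm up. I'll set it down, release it, and go to A.

Request:
{"api": "servo_tool", "payload": {
  "plan": [
    [[1, 0, 0, -0.06, 0, 0, 0], [1, 0, 0, 0, 0, 0, 0], [-1, 0, 0, 0, 0, 0, 0], [-1, 0, 0, 0, 0, 0, 0], [-1, 0, 0, 0, 0, 0, 0]]
  ]
}}

```text
t: 18.57
ee_pos: [618.2, -91.5, 130.3]
orientation: [3.131, -0.254, 0.0]
ft_force: [0.0, 0.1, -0.1]
width: 80.7
grasp_force: 0.0
```

Request:
{"api": "servo_tool", "payload": {
  "plan": [
    [[-1, 0, 0, 0, 0, 0, 0], [-1, 0, 0, 0.6, 0, 0, 0], [-1, 0, 0, 1, 0, 0, 0], [-1, 0, 0, 0.4, 0, 0, 0], [-1, -0.078, 0.782, 0, 0, 0, 0.73]]
  ]
}}

```text
t: 18.98
ee_pos: [618.1, -63.7, 215.0]
orientation: [3.136, -0.16, 0.014]
ft_force: [0.6, 0.8, -0.0]
width: 87.5
grasp_force: 0.0
```

Request:
{"api": "servo_tool", "payload": {
  "plan": [
    [[-1, -0.078, 0.782, 0, 0, 0, 0.73], [-1, -0.078, 0.782, 0, 0, 0, 0.73], [-1, -0.078, 0.782, 0, 0, 0, 0.73], [-1, -0.078, 0.782, 0, 0, 0, 0.73], [-1, 0, 0, 0, 0, 0, 0]]
  ]
}}

```text
t: 19.4
ee_pos: [601.8, 69.3, 210.2]
orientation: [-3.13, -0.256, 0.001]
ft_force: [-0.4, 0.3, -0.6]
width: 87.9
grasp_force: 0.0
```

Request:
{"api": "servo_tool", "payload": {
  "plan": [
    [[-1, 0, 0, 0, 0, 0, 0]]
  ]
}}

```text
t: 19.48
ee_pos: [602.3, 66.4, 210.2]
orientation: [3.132, 0.249, -0.0]
ft_force: [0.1, -0.5, 0.9]
width: 88.0
grasp_force: 0.0
```

```bash
python3 rec.py; python3 - <<'E'
from workcell import vision
import cv2
cv2.imwrite('pics/w2.png',vision.get_image("wrist")[:,:,::-1])
E
```

```text
19.48 [ 0.09   0.512  1.734 -0.     0.896  1.502] [602.3  66.4 210.2] [ 3.132  0.249 -0.   ] [ 0.1  -0.48  0.92] 88.0
```

View pics/w2.png

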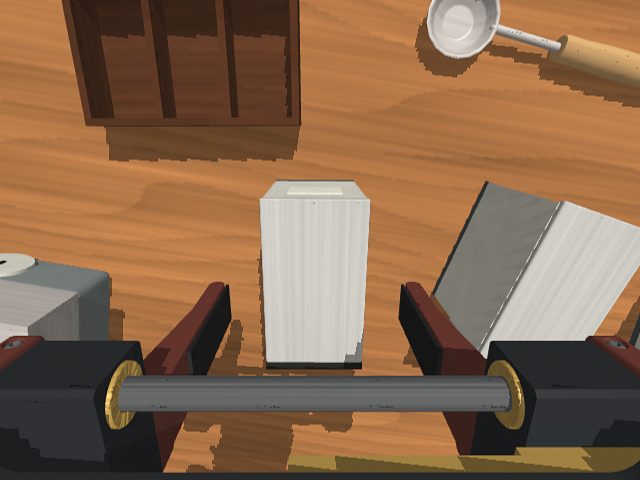

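The view shows A centred between the fingers (roof at columns 261–370) and B standing upright at the right. I'll grasp A and weigh it.

Request:
{"api": "servo_tool", "payload": {
  "plan": [
    [[-1, 0, 0, -0.8, 0, 0, 0], [-1, 0, 0, -0.8, 0, 0, 0], [-1, 0, 0, -0.4, 0, 0, 0], [-1, 0, 0, 0, 0, 0, 0], [1, 0, 0, 0, 0, 0, 0]]
  ]
}}

```text
t: 19.95
ee_pos: [602.3, 63.7, 129.6]
orientation: [3.132, 0.243, -0.003]
ft_force: [0.0, 0.0, 0.5]
width: 84.0
grasp_force: 0.0
```

Request:
{"api": "servo_tool", "payload": {
  "plan": [
    [[1, 0, 0, 0, 0, 0, 0], [1, 0, 0, 0, 0, 0, 0], [1, 0, 0, 0, 0, 0, 0], [1, 0, 0, 0, 0, 0, 0], [1, 0, 0, 0, 0, 0, 0]]
  ]
}}

```text
t: 20.37
ee_pos: [603.5, 65.0, 131.9]
orientation: [3.132, 0.245, 0.004]
ft_force: [-0.3, -0.5, 7.3]
width: 63.8
grasp_force: 30.0
```

Request:
{"api": "servo_tool", "payload": {
  "plan": [
    [[1, 0, 0, 0.4, 0, 0, 0], [1, 0, 0, 0.6, 0, 0, 0], [1, 0, 0, 0.4, 0, 0, 0], [1, 0, 0, 0, 0, 0, 0], [1, 0, 0, 0, 0, 0, 0]]
  ]
}}

```text
t: 20.78
ee_pos: [602.8, 65.0, 186.9]
orientation: [3.132, 0.246, 0.003]
ft_force: [-0.5, -0.9, -3.7]
width: 63.9
grasp_force: 30.0
```

```bash
python3 w.py
```

```text
[-0.05 -0.35 -3.17] [0.45 0.51 0.53] [-0.002  0.004 -0.002] g 323.14477802424557 [602.2  64.9 185.5] 63.99486977472993 29.995155595242977 21.1833 [0.09 0.55 1.74 0.   0.85 1.5 ]
```

A is about 323 g, so it is filled too. I'll carry it over the pan and see where the first sweets lie.

Request:
{"api": "servo_tool", "payload": {
  "plan": [
    [[1, 0, 0, 0.76, 0, 0, 1], [1, 0, 0, 0.76, 0, 0, 1], [1, 0, 0, 0.76, 0, 0, 1], [1, 0, 0, 0.76, 0, 0, 1], [1, -0.284, 0.635, 0, 0, 0, 1]]
  ]
}}

```text
t: 21.6
ee_pos: [595.4, 88.2, 314.3]
orientation: [3.001, 0.919, 0.017]
ft_force: [2.6, -0.9, -3.0]
width: 63.9
grasp_force: 30.0
```

Request:
{"api": "servo_tool", "payload": {
  "plan": [
    [[1, -0.284, 0.635, 0, 0, 0, 1], [1, -0.284, 0.635, 0, 0, 0, 1], [1, -0.284, 0.635, 0, 0, 0, 1], [1, -0.284, 0.635, 0, 0, 0, 1], [1, -0.284, 0.635, 0, 0, 0, 1]]
  ]
}}

```text
t: 22.02
ee_pos: [533.6, 218.3, 307.7]
orientation: [-2.731, -1.552, 0.001]
ft_force: [0.5, 0.6, -3.0]
width: 63.8
grasp_force: 30.0
```

Request:
{"api": "servo_tool", "payload": {
  "plan": [
    [[1, -0.284, 0.635, 0, 0, 0, 1], [1, -0.284, 0.635, 0, 0, 0, 1], [1, -0.284, 0.635, 0, 0, 0, 1], [1, -0.284, 0.635, 0, 0, 0, 1], [1, -0.284, 0.635, 0, 0, 0, 1]]
  ]
}}

```text
t: 22.43
ee_pos: [476.7, 345.4, 307.6]
orientation: [-2.331, -2.106, 0.001]
ft_force: [0.1, 0.0, -3.8]
width: 63.7
grasp_force: 30.0
```

Request:
{"api": "servo_tool", "payload": {
  "plan": [
    [[1, -0.284, 0.635, 0, 0, 0, 1], [1, 0, 0, 0, 0, 0, 0.2], [1, 0, 0, 0, 0, 0, 0], [1, 0, 0, 0, 0, 0, 0]]
  ]
}}

```text
t: 22.77
ee_pos: [466.1, 369.4, 307.5]
orientation: [2.223, 2.22, -0.001]
ft_force: [-0.0, -0.3, -2.9]
width: 63.9
grasp_force: 30.0
```

```bash
python3 rec.py; python3 - <<'E'
from workcell import vision
import cv2,numpy as np
a=vision.get_image("scene")[60:300,200:440,::-1];b=vision.get_image("top")[180:420,60:300,::-1]
cv2.imwrite('pics/p3.png',cv2.resize(np.hstack([a,b]),(800,400)))
E
```

```text
22.77 [ 0.65   0.374  1.694 -0.     1.074  0.652] [466.1 369.4 307.5] [ 2.223e+00  2.220e+00 -1.000e-03] [-0.03 -0.34 -2.9 ] 63.9
```

View pics/p3.png

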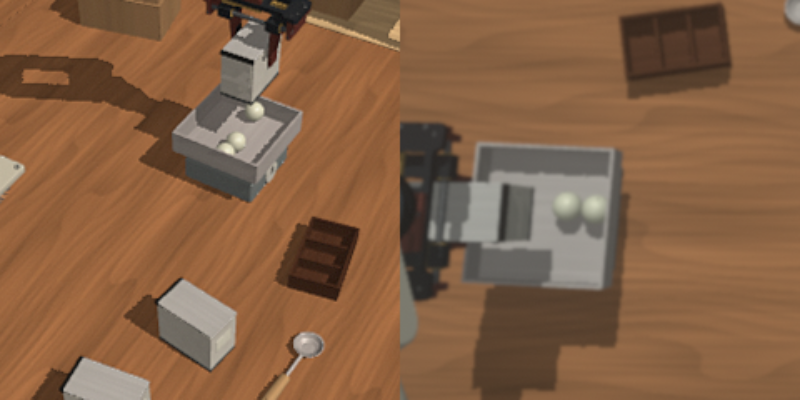

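Two earlier sweets lie at mid-x near the -y wall (567,205 and 595,208 in the picture) and one is under the bin. I'll shift +30 mm in x and +12 mm in y so the new ones land beside them, then tip.

Request:
{"api": "servo_tool", "payload": {
  "plan": [
    [[1, 0.4, 0.15, -0.1, 0, 0, 0], [1, 0.35, 0.15, -0.1, 0, 0, 0], [1, 0, 0, 0, 0, 0, 0]]
  ]
}}

```text
t: 23.12
ee_pos: [498.6, 381.3, 299.5]
orientation: [2.225, 2.217, 0.002]
ft_force: [0.4, 0.1, -2.2]
width: 63.8
grasp_force: 30.0
```

Request:
{"api": "servo_tool", "payload": {
  "plan": [
    [[1, 0, -0.179, -0.008, 1, 0, 0], [1, 0, -0.177, -0.024, 1, 0, 0], [1, 0, -0.175, -0.039, 1, 0, 0], [1, 0, -0.171, -0.054, 1, 0, 0], [1, 0, -0.165, -0.068, 1, 0, 0]]
  ]
}}

```text
t: 23.53
ee_pos: [496.3, 345.7, 292.7]
orientation: [-1.981, -1.976, -0.444]
ft_force: [-0.2, 0.7, -3.4]
width: 63.6
grasp_force: 30.0
```

Request:
{"api": "servo_tool", "payload": {
  "plan": [
    [[1, 0, -0.159, -0.083, 1, 0, 0], [1, 0, -0.151, -0.096, 1, 0, 0], [1, 0, -0.142, -0.109, 1, 0, 0], [1, 0, -0.132, -0.121, 1, 0, 0], [1, 0, -0.06, -0.066, 0.5, 0, 0]]
  ]
}}

```text
t: 23.95
ee_pos: [495.9, 319.0, 272.5]
orientation: [-1.733, -1.726, -0.764]
ft_force: [-0.6, 0.3, -3.4]
width: 64.0
grasp_force: 30.0
```

Request:
{"api": "servo_tool", "payload": {
  "plan": [
    [[1, 0, -0.06, -0.066, 0.5, 0, 0], [1, 0, -0.055, -0.071, 0.5, 0, 0], [1, 0, -0.055, -0.071, 0.5, 0, 0], [1, 0, -0.048, -0.075, 0.5, 0, 0], [1, 0, -0.048, -0.075, 0.5, 0, 0]]
  ]
}}

```text
t: 24.37
ee_pos: [496.4, 309.5, 259.0]
orientation: [-1.585, -1.581, -0.916]
ft_force: [0.0, 0.2, -2.7]
width: 63.7
grasp_force: 30.0
```

Request:
{"api": "servo_tool", "payload": {
  "plan": [
    [[1, 0, -0.041, -0.08, 0.5, 0, 0], [1, 0, -0.041, -0.08, 0.5, 0, 0], [1, 0, -0.034, -0.082, 0.5, 0, 0], [1, 0, -0.034, -0.082, 0.5, 0, 0], [1, 0, -0.02, -0.06, 0.4, 0, 0]]
  ]
}}

```text
t: 24.78
ee_pos: [496.4, 302.8, 243.4]
orientation: [-1.438, -1.434, -1.045]
ft_force: [-0.9, -0.6, -2.3]
width: 64.0
grasp_force: 30.0
```

Request:
{"api": "servo_tool", "payload": {
  "plan": [
    [[1, 0, 0, 0, 0, 0, 0], [1, 0, 0, 0, 0, 0, 0], [1, 0, 0, 0, 0, 0, 0], [1, 0, 0, 0, 0, 0, 0], [1, 0, 0, 0, 0, 0, 0]]
  ]
}}

```text
t: 25.2
ee_pos: [496.4, 303.9, 244.2]
orientation: [-1.437, -1.437, -1.044]
ft_force: [-0.1, 0.3, -2.3]
width: 64.3
grasp_force: 30.0
```

```bash
python3 rec.py; python3 w.py
```

```text
25.2 [ 0.147  0.614  1.996  1.532  1.227 -1.01 ] [496.4 303.9 244.2] [-1.437 -1.437 -1.044] [-0.07  0.28 -2.29] 64.3
[-0.07  0.32 -1.5 ] [0.51 0.49 0.42] [-0.682 -0.064 -0.012] g 153.00377273246247 [496.2 303.9 243.5] 63.746784245249394 29.996628239750862 25.6 [ 0.15  0.62  2.    1.53  1.23 -1.01]
```

Request:
{"api": "servo_tool", "payload": {
  "plan": [
    [[1, 0, 0.02, 0.56, -0.4, 0, 0], [1, 0, 0.069, 0.165, -1, 0, 0], [1, 0, 0.083, 0.159, -1, 0, 0], [1, 0, 0.096, 0.151, -1, 0, 0], [1, 0, 0.109, 0.142, -1, 0, 0]]
  ]
}}

```text
t: 26.02
ee_pos: [496.3, 318.7, 291.2]
orientation: [-1.706, -1.704, -0.792]
ft_force: [0.0, 0.4, -1.6]
width: 63.9
grasp_force: 30.0
```

Request:
{"api": "servo_tool", "payload": {
  "plan": [
    [[1, 0, 0.121, 0.132, -1, 0, 0], [1, 0, 0.132, 0.121, -1, 0, 0], [1, 0, 0.142, 0.109, -1, 0, 0], [1, 0, 0.151, 0.096, -1, 0, 0], [1, 0, 0.159, 0.083, -1, 0, 0]]
  ]
}}

```text
t: 26.43
ee_pos: [496.1, 347.1, 313.0]
orientation: [-1.984, -1.982, -0.436]
ft_force: [-0.5, 0.4, -1.9]
width: 63.9
grasp_force: 30.0
```

Request:
{"api": "servo_tool", "payload": {
  "plan": [
    [[1, 0, 0.165, 0.068, -1, 0, 0], [1, 0, 0.171, 0.054, -1, 0, 0], [1, 0, 0.175, 0.039, -1, 0, 0], [1, 0, 0.177, 0.024, -1, 0, 0], [1, 0, 0.179, 0.008, -1, 0, 0]]
  ]
}}

```text
t: 26.85
ee_pos: [496.0, 382.0, 320.5]
orientation: [2.22, 2.218, -0.004]
ft_force: [0.0, 0.3, -1.2]
width: 63.9
grasp_force: 30.0
```

Request:
{"api": "servo_tool", "payload": {
  "plan": [
    [[1, 0.222, -0.66, 0, 0, 0, -1], [1, 0.222, -0.66, 0, 0, 0, -1], [1, 0.222, -0.66, 0, 0, 0, -1], [1, 0.222, -0.66, 0, 0, 0, -1], [1, 0.222, -0.66, 0, 0, 0, -1]]
  ]
}}

```text
t: 27.27
ee_pos: [540.3, 248.7, 319.6]
orientation: [-2.653, -1.682, 0.002]
ft_force: [0.6, 0.1, -1.5]
width: 63.7
grasp_force: 30.0
```

Request:
{"api": "servo_tool", "payload": {
  "plan": [
    [[1, 0.222, -0.66, 0, 0, 0, -1], [1, 0.222, -0.66, 0, 0, 0, -1], [1, 0.222, -0.66, 0, 0, 0, -1], [1, 0.222, -0.66, 0, 0, 0, -1], [1, 0.222, -0.66, 0, 0, 0, -1]]
  ]
}}

```text
t: 27.68
ee_pos: [584.8, 116.5, 319.7]
orientation: [-2.954, -1.067, 0.002]
ft_force: [-0.4, 0.2, -1.0]
width: 63.9
grasp_force: 30.0
```

Request:
{"api": "servo_tool", "payload": {
  "plan": [
    [[1, 0.222, -0.66, 0, 0, 0, -1], [1, 0.222, -0.66, 0, 0, 0, -1], [1, 0, 0, -0.3, 0, 0, -1], [1, 0, 0, -0.6, 0, 0, -1], [1, 0, 0, -0.6, 0, 0, -1]]
  ]
}}

```text
t: 28.1
ee_pos: [603.1, 64.3, 260.0]
orientation: [-3.116, -0.4, -0.002]
ft_force: [0.5, -0.3, -2.5]
width: 63.7
grasp_force: 30.0
```

Request:
{"api": "servo_tool", "payload": {
  "plan": [
    [[1, 0, 0, -0.6, 0, 0, -1], [1, 0, 0, -0.4, 0, 0, -0.2], [1, 0, 0, 0, 0, 0, 0], [1, 0, 0, 0, 0, 0, 0]]
  ]
}}

```text
t: 28.43
ee_pos: [602.2, 65.0, 219.2]
orientation: [-3.132, -0.247, 0.004]
ft_force: [0.5, 0.7, -1.6]
width: 64.1
grasp_force: 30.0
```

```bash
python3 rec.py; python3 - <<'E'
from workcell import vision
import cv2,numpy as np
a=vision.get_image("scene")[60:300,200:440,::-1];b=vision.get_image("top")[180:420,60:300,::-1]
cv2.imwrite('pics/p4.png',cv2.resize(np.hstack([a,b]),(800,400)))
E
```

```text
28.43 [0.088 0.5   1.729 0.    0.916 1.501] [602.2  65.  219.2] [-3.132 -0.247  0.004] [ 0.52  0.68 -1.64] 64.1
```

View pics/p4.png

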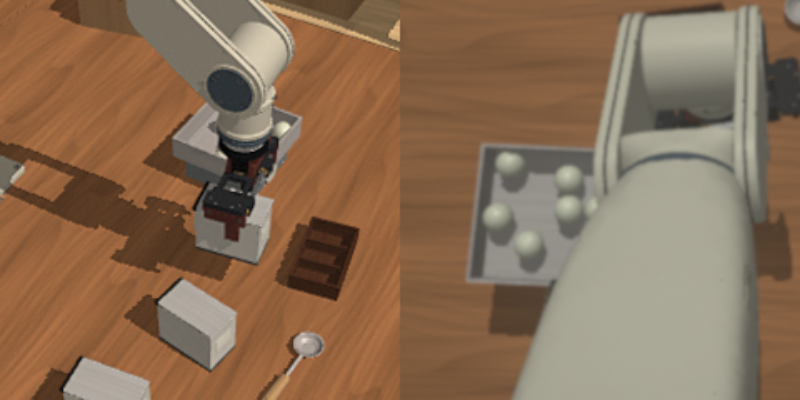

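All six sweets are in the pan: (509,162), (568,178), (568,207), (592,208), (497,215) and (528,243). I'll set A down, release it and retreat.

Request:
{"api": "servo_tool", "payload": {
  "plan": [
    [[1, 0, 0, -0.8, 0, 0, 0], [1, 0, 0, -0.8, 0, 0, 0], [1, 0, 0, -0.4, 0, 0, 0], [1, 0, 0, -0.15, 0, 0, 0], [1, 0, 0, -0.07, 0, 0, 0]]
  ]
}}

```text
t: 28.95
ee_pos: [602.4, 65.1, 132.0]
orientation: [-3.132, -0.246, 0.003]
ft_force: [-14.5, -1.3, 25.6]
width: 63.7
grasp_force: 30.0
```

Request:
{"api": "servo_tool", "payload": {
  "plan": [
    [[1, 0, 0, 0, 0, 0, 0], [1, 0, 0, 0, 0, 0, 0], [-1, 0, 0, 0, 0, 0, 0], [-1, 0, 0, 0, 0, 0, 0], [-1, 0, 0, 0, 0, 0, 0]]
  ]
}}

```text
t: 29.37
ee_pos: [603.5, 65.1, 132.1]
orientation: [-3.132, -0.246, -0.003]
ft_force: [-0.2, -0.6, 1.0]
width: 80.5
grasp_force: 0.0
```

Request:
{"api": "servo_tool", "payload": {
  "plan": [
    [[-1, 0, 0, 0, 0, 0, 0], [-1, 0, 0, 0.6, 0, 0, 0], [-1, 0, 0, 0.9, 0, 0, 0], [-1, 0, 0, 0.9, 0, 0, 0], [-1, 0, -0.8, 0.8, 0, 0, 0]]
  ]
}}

```text
t: 29.78
ee_pos: [603.3, 38.4, 259.0]
orientation: [-3.13, -0.251, -0.003]
ft_force: [1.5, -0.3, 0.5]
width: 87.8
grasp_force: 0.0
```

Request:
{"api": "servo_tool", "payload": {
  "plan": [
    [[-1, -0.4, -0.9, 0, 0, 0, 0], [-1, -0.4, -0.9, 0, 0, 0, 0], [-1, -0.4, -0.9, 0, 0, 0, 0], [-1, -0.4, -0.9, 0, 0, 0, 0], [-1, -0.4, -0.9, 0, 0, 0, 0]]
  ]
}}

```text
t: 30.2
ee_pos: [521.9, -145.9, 257.0]
orientation: [3.132, 0.246, 0.001]
ft_force: [0.5, -0.5, 0.6]
width: 87.8
grasp_force: 0.0
```

Request:
{"api": "servo_tool", "payload": {
  "plan": [
    [[-1, -0.4, -0.9, 0, 0, 0, 0], [-1, -0.4, -0.9, 0, 0, 0, 0], [-1, 0, 0, 0, 0, 0, 0], [-1, 0, 0, 0, 0, 0, 0], [-1, 0, 0, 0, 0, 0, 0]]
  ]
}}

```text
t: 30.62
ee_pos: [490.9, -216.3, 256.7]
orientation: [-3.132, -0.244, -0.0]
ft_force: [1.2, -0.1, -0.0]
width: 87.9
grasp_force: 0.0
```

```bash
python3 rec.py; python3 - <<'E'
from workcell import vision
import cv2,numpy as np
a=vision.get_image("scene")[60:360,160:440,::-1];b=vision.get_image("top")[150:450,70:470,::-1]
cv2.imwrite('pics/p5.png',cv2.resize(np.hstack([a,b]),(800,353)))
E
```

```text
30.62 [-0.437  0.355  1.862  0.     0.924  0.978] [ 490.9 -216.3  256.7] [-3.132 -0.244 -0.   ] [ 1.16 -0.12 -0.01] 87.9
```

View pics/p5.png

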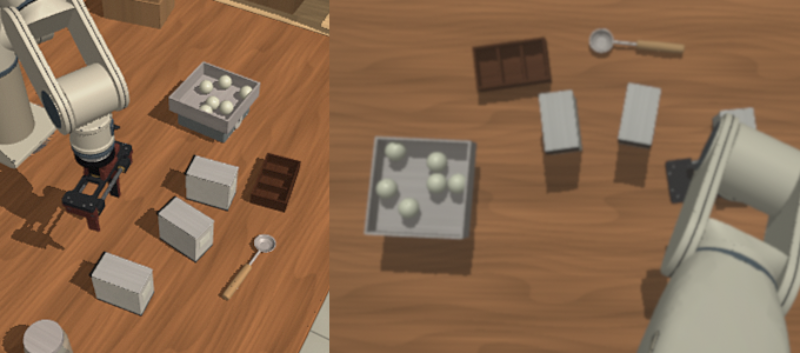

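All six sweets lie in the pan, the three bins stand upright, the bystanders are where they were, and the arm is clear. I'll hand it in.

```bash
python3 -c "
from workcell import close_job
print(close_job())"
```

```text
the job is handed in; nothing more can be done
None
```

The job is handed in at about 31 s: the last pictures showed all six sweets from the two filled bins in the pan, the empty bin never tipped, all three bins upright, and the jar, spoon and coin tray in place; no verdict came back.

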